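# Seat the backplate on the sloping fixture and lock it

### The job

Pick up the aluminium backplate with the upright rib and lower it over the two locating pins of the sloping fixture until it rests flush on the seat, either way round. Then swing the fixture's hold-down clamp fully home, so that its nose lies over the plate's edge, and let go. Leave the nearby oil bottle, the screw jar and the small pale fixture block where they stand.

Things in the scene. Friction and masses are not known exactly. Their poses are not given: they have to be found in the camera images.
- backplate: loose aluminium plate, 76 (x) x 160 (y) x 10 mm, about 0.36 kg, lying flat on the bench, rib up. Origin at the centre of its underside, z up. Two 13 mm round through holes at x = 0, y = +62 and -62 mm. An upright rib on its middle: 44 mm long (x), 14 mm thick (y), top 51 mm above the underside. Same after a half turn.
- rib_grip (a point): point in the middle of the backplate's rib, 38 mm above the plate's underside; a good place to grip the rib across its 14 mm thickness (plate's y)
- deck: fixture's fixed sloping deck, 130 x 180 mm, facing up and roughly to the robot. Origin: centre of the seat (bright 70 x 152 mm pad), 62 mm above the bench. z: seat's normal, 25 degrees from vertical; x: up the slope, away from the robot; y: to the left. A seated plate has its underside at z = 0, centre over the origin, its x along the deck's x (either way round).
- clamp (a joint): angle of the L-shaped steel hold-down lever on the deck, rad, about the deck's z through clamp_pivot. 0: handle arm to deck +x, nose to deck +y, clear of the plate. Turns counterclockwise seen from above to its stop at 1.571 (home): handle to deck +y, nose to -x over the plate's edge, 2.5 mm above it. Starts open, -0.5 to 0.2. Friction 0.06 N m; stays where left.
- clamp_grip (a point): where to hold the clamp's round upright black peg: on its axis, 38 mm from the pivot axis, 48.5 mm above the seat plane (deck z). The peg stands along the deck's z, 12 mm in diameter here (16 mm at its head); its top is 17 mm above this point, the lever's top face 28 mm below it.
- clamp_pivot (a point): point on the clamp's pivot axis, at deck x = 55, y = 32, z = 10.5 mm; the nose reaches 38 mm from it
- oil_bottle: bystander: squeeze oil bottle with a red spout, 45 mm wide, 158 mm tall; origin at its underside
- screw_jar: bystander: clear jar of screws, 58 mm wide, 75 mm tall; origin at its underside
- fixture_block: bystander: small pale block with a brass seat ring, 50 x 70 x 30 mm; origin at its underside
- pin_left (a point): tip of the left of two fixed steel locating pins, at deck x = 0, y = +62, z = 25 mm. Pins are 11 mm in diameter, rise 25 mm from the seat along the deck's z, and taper over the top 10 mm to a 5 mm tip.
- pin_right (a point): tip of the right locating pin, alike, at deck x = 0, y = -62, z = 25 mm
Mind the look-alikes: they are no part of the job. There is more than one size of the backplate; the one meant has the size given above.

How it is judged:
By the outcome, as a careful person would: the job done as asked, in the order asked, and still so for the second after the job is handed in, with the robot touching nothing.
It also fails if it takes over 64 s, if anything falls off the work surface, if the arm or the gripper's body presses on something with over 40 N, if the wrist force passes 120 N, or if a joint passes its speed limit or range.

### The arm

A 7-joint arm with a two-finger parallel gripper is mounted at the origin on a cart in front of the work surface, level with it; the furniture and walls round the work are solid. World frame = base frame: x ahead of the robot, y to its left, z up, the work surface at z = 0. Lengths are in mm, angles in degrees, forces in N, time in s.
With the tool pointing down it reaches from about 400 to 850 mm from the base axis. Payload 4.4 kg.
Tool frame: the origin (TCP) lies at the very end of the fingers, on their centre line; the grasp point (between the pads) lies 19 mm behind it (hold_point_z is the distance from the TCP to the grasp point, in mm); z points along the fingers, y is the line along which they close (so a half turn about z gives the same grasp; the last joint's range is limited). The gripper opens to 94 mm and grips with 3 to 60 N. Pads are 16 mm wide; open, the fingers measure 119 mm over their backs; the gripper's body (75 mm by 177 mm) begins 78 mm behind the grasp point.
Start: joints at [-75.562, 36.005, 2.206, 86.941, -1.547, 57.084, -1.146], TCP at [203.086, 617.474, 205.478] pointing down, gripper open.
Joint ranges: [-175.42, 175.42], [-21.48, 121.26], [-71.46, 75.88], [10.55, 141.38], [-63.04, 243.04], [13.31, 113.54], [-168.57, 168.57]. Speed limits (degrees/s): [147.25, 147.25, 180, 180, 180, 180, 180].

### API

Orientations are given as a 3x3 rotation matrix whose columns are the frame's x, y, z axes.
In Python, from cell import * gives the robot as it stands.
- The arm moves only by the shell command python3 -m creep 'ROWS' [OPENING] [FORCE]. ROWS is JSON, a list of rows, each a list of 4 numbers: the shift along the tool's x, y, z in m, then the turn about the tool's z in degrees. A call has 1 to 10 rows; each row is the pose to reach, as a shift and turn from the pose commanded when the call began, along the tool's axes at that moment; what a row does not reach only later rows make up. A row lasts 1/10 s, in which the tool goes at most 50 mm and 8.59 degrees, less where a joint would pass 70% of its speed; a pose out of reach is approached as far as the arm can. A call with a gripper value outside its range is refused whole. OPENING is the closure, from 0 (fully open) to 1 (shut), set as the call begins (- or left out, the last holds). The fingers move at their own pace and stop on an object; FORCE is the grip in N (left out, the last holds). Time passes only in rows, so rows that repeat a pose let the fingers close. It gives the time, the measured TCP pose, the force, the opening and the grip force at its end, in the units of the state.
- sense(): the state, without advancing time (a new reading comes with each control period).
- get_image(name): name is "scene" or "top" or "wrist"; returns (picture, depth): 384x512x3 uint8, red, green, blue; 384x512 float32, mm along the optical axis (not along the pixel's ray), 0 where there is no reading.
- get_calibration(name): a dict with "intrinsics" (3x3 intrinsics, pixels), "R" (3x3) and "t" (3): a world point X has camera coordinates R X + t. Camera axes: x right, y down, z forward; pixel columns grow to the right and rows downward; lengths in mm; the calibration is good to about 2 mm. A picture is of the moment at which its call begins: read the wrist's pose just before it. get_calibration takes no time and is no camera call; for the wrist camera it gives the pose at the moment of the call.
- hand_in(): hands the job in; it is judged then, once.
Trained networks look in the newest picture that a camera, given by its name, has taken for a name from the list of things; names that differ only in an ending like _2 or _b are one class to them, and where a whole thing is asked for, a point or a joint stands for the part that bears it (a point fixed in the world has none). Each returns a list of dicts, best first, with "confidence" (0 to 1); they miss things now and then, are a little off and sometimes report something else, mostly with a low value. They report only what shows in the picture. A call takes as long as a camera call. They do not tell look-alikes from the thing itself.
- recognise(camera, query): "point" ([x, y, z] in mm, in world coordinates, good to about 4 mm: the middle of the surface that is visible of it).
- landmark_of(camera, query): "point" ([x, y, z] in mm, in world coordinates, good to about 4 mm: a listed point, or the origin of a listed thing).
The state is a dict: "time_s": time; "joint_positions": joint angles; "qd": joint speeds; "tau": joint torques, N m; "tcp_pos": TCP position; "eef_rot": TCP orientation; "force": force on the tool from outside, world axes, zero at the start; "wrist_torque": the same for the moment, N m; "finger_gap": opening from 0.0 (shut) to 1.0 (fully open); "grasp_force": force on a finger pad.
Only numpy, scipy, OpenCV 4.12 (cv2) and the standard library are available. Lean on these libraries where they do the work, as an engineer would, in place of code of your own. Each camera call takes 0.05 s, during which the arm holds its last target. There are 200 camera calls.

## Working session

There is one attempt and no reset: what is moved stays moved. The work goes in short steps, Python scripts to look and compute and a shell command to move; the robot and the scene stay as the last step left them, time stands still between calls to the robot, and variables do not carry over. Pictures are saved under pics/ and viewed, at most 14 in all, crops included, and the job is handed in when it is done.

```bash
ls; mkdir -p pics; python3 - <<'E'
from cell import *
import cv2,numpy as np
s=sense();print(s['time_s'],s['tcp_pos'],np.round(s['eef_rot'],3).tolist(),s['finger_gap'])
for c in("scene","top"):
    im,d=get_image(c);cv2.imwrite(f"pics/{c}0.png",cv2.cvtColor(im,cv2.COLOR_RGB2BGR));np.save(f"pics/{c}0.npy",d)
    k=get_calibration(c);K=np.array(k['intrinsics']);R=np.array(k['R']);t=np.array(k['t'])
    for q in("backplate","rib_grip","deck","clamp_grip","clamp_pivot","pin_left","pin_right","oil_bottle","screw_jar","fixture_block"):
        for r in landmark_of(c,q):
            p=K@(R@np.array(r['point'])+t);print(c,q,np.round(r['point']),round(r['confidence'],2),np.round(p[:2]/p[2]))
E
```

```text
pics
0.0 [202.88359189 616.8642123  204.58502302] [[-0.95, 0.312, -0.001], [0.312, 0.95, -0.002], [-0.0, -0.002, -1.0]] 0.9982210772524756
scene backplate [476. 577.   2.] 0.92 [137. 202.]
scene backplate [556. 160.  -1.] 0.61 [247. 224.]
scene rib_grip [557. 162.  39.] 0.74 [247. 215.]
scene rib_grip [474. 582.  48.] 0.62 [134. 192.]
scene deck [ 542. -171.   60.] 0.61 [337. 242.]
scene clamp_grip [ 618. -148.  147.] 0.62 [341. 205.]
scene clamp_pivot [ 595. -145.   97.] 0.54 [336. 221.]
scene pin_left [ 543. -111.   83.] 0.84 [320. 230.]
scene pin_left [ 618. -147.  145.] 0.54 [341. 206.]
scene pin_right [ 524. -232.   84.] 0.59 [355. 245.]
scene oil_bottle [770.  35.   1.] 0.87 [303. 201.]
scene oil_bottle [ 544. -166.   60.] 0.45 [336. 241.]
scene oil_bottle [ 544. -112.   87.] 0.25 [321. 229.]
scene screw_jar [676. 409.  -3.] 0.58 [205. 188.]
scene fixture_block [370.  24.  -1.] 0.67 [258. 269.]
top backplate [553. 160.   2.] 0.94 [264. 210.]
top backplate [362. 336.   0.] 0.92 [208. 270.]
top backplate [473. 582.  -0.] 0.9 [133. 233.]
top rib_grip [560. 159.  42.] 0.85 [264. 207.]
top rib_grip [365. 337.  54.] 0.75 [205. 269.]
top rib_grip [473. 581.  55.] 0.64 [128. 232.]
top deck [ 544. -170.   60.] 0.57 [371. 212.]
top clamp_grip [ 546. -169.   61.] 0.6 [371. 212.]
top clamp_grip [ 609. -147.  140.] 0.48 [369. 187.]
top clamp_pivot [ 597. -149.   92.] 0.49 [366. 194.]
top clamp_pivot [554. 156.  43.] 0.37 [265. 208.]
top pin_left [ 542. -109.   85.] 0.8 [353. 212.]
top pin_left [555. 156.  40.] 0.48 [266. 208.]
top pin_right [ 529. -232.   82.] 0.98 [393. 217.]
top oil_bottle [768.  35.   2.] 0.52 [303. 146.]
top oil_bottle [ 546. -171.   59.] 0.47 [371. 212.]
top screw_jar [678. 413.  -3.] 0.55 [188. 172.]
top fixture_block [371.  25.   0.] 0.85 [306. 268.]
```

```bash
python3 - <<'E'
import cv2
a=cv2.imread('pics/top0.png')[130:300,90:420];cv2.imwrite('pics/top_crop.png',cv2.resize(a,None,fx=2.4,fy=2.4,interpolation=cv2.INTER_CUBIC))
a=cv2.imread('pics/scene0.png')[150:290,90:400];cv2.imwrite('pics/scene_crop.png',cv2.resize(a,None,fx=2.5,fy=2.5,interpolation=cv2.INTER_CUBIC))
E
```

```text
(no output)
```

View pics/top_crop.png

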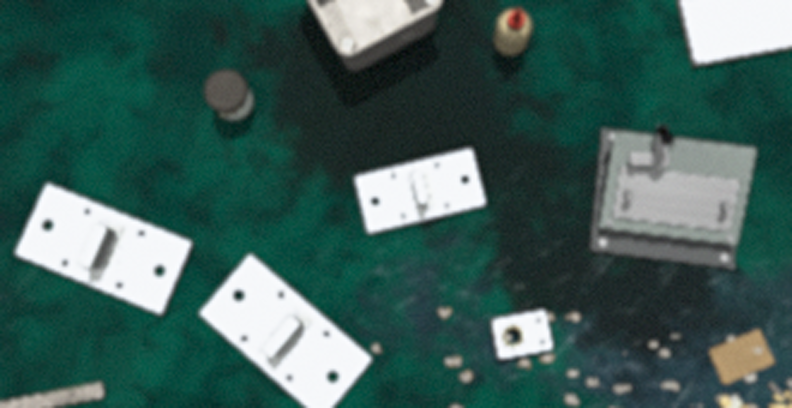

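View pics/scene_crop.png

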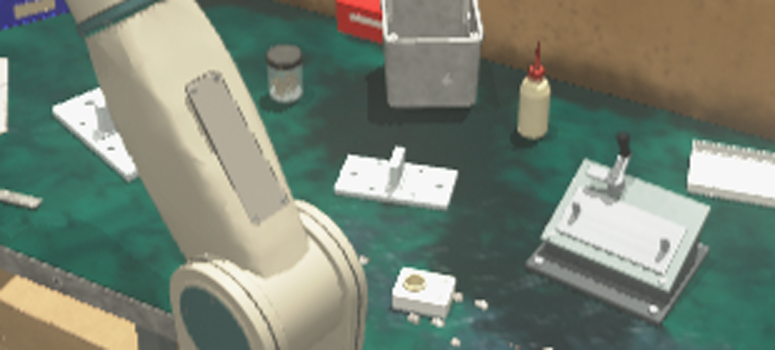

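The pictures show three candidate plates, with top pixels (133,233), (208,270) and (264,210). The middle one looks smaller than the other two. The fixture is at about (371,212), with its clamp open, peg at (366,186). I'll measure the plates next.

```bash
cat > h.py <<'E'
from cell import *
import cv2,numpy as np
def cal(c):
    k=get_calibration(c);return np.array(k['intrinsics']),np.array(k['R']),np.array(k['t']).ravel()
def toplane(px,k,z):
    K,R,t=k;px=np.atleast_2d(px).astype(float)
    r=np.c_[px,np.ones(len(px))]@np.linalg.inv(K).T@R;o=-R.T@t
    return o+r*((z-o[2])/r[:,2])[:,None]
E
python3 - <<'E'
from h import *
k=cal("top");im=cv2.imread('pics/top0.png');m=(im.min(2)>185).astype(np.uint8)
n,l,st,ce=cv2.connectedComponentsWithStats(m)
for i in range(1,n):
    if st[i,4]>250:
        ys,xs=np.nonzero(l==i);p=toplane(np.c_[xs,ys],k,10)[:,:2].astype(np.float32)
        r=cv2.minAreaRect(p);print(np.round(ce[i]),st[i,4],[np.round(v,1) for v in r])
print(-k[1].T@k[2])
E
```

```text
[243. 136.] 755 [array([808.6, 216.6]), array([ 80.5, 159.2]), np.float64(25.9)]
[399. 138.] 1342 [array([ 797.9, -278.5]), array([ 97.7, 155.6]), np.float64(11.4)]
[265. 209.] 1160 [array([556.9, 158.9]), array([ 77.1, 160.3]), np.float64(14.5)]
[133. 233.] 1924 [array([473.7, 579.6]), array([212.8, 101.5]), np.float64(69.0)]
[ 62. 230.] 263 [array([471.9, 798.8]), array([199.1,  37.5]), np.float64(49.9)]
[209. 270.] 2048 [array([362. , 332.8]), array([211.6, 101.2]), np.float64(50.9)]
[308. 269.] 313 [array([368.9,  22.7]), array([51.3, 70.4]), np.float64(10.6)]
[313. 358.] 2854 [array([90. ,  2.1]), array([126. , 316.5]), np.float64(0.8)]
[ 373.13789292  151.54658543 1523.02384922]
```

Candidates for the backplate, by top pixel:
- (133,233): 101x213 mm, too big.
- (208,270): 101x212 mm, too big.
- (265,209): 77x160 mm, which matches.
- White tray (399,138) and bin (243,136): neither has a rib.

I choose (265,209) and will check it in a close crop.

```bash
python3 - <<'E'
import cv2
a=cv2.imread('pics/top0.png')[185:235,230:300];b=cv2.imread('pics/scene0.png')[200:250,212:282]
cv2.imwrite('pics/choice.png',cv2.resize(cv2.hconcat([a,b]),None,fx=5.5,fy=5.5,interpolation=cv2.INTER_CUBIC))
E
```

```text
(no output)
```

View pics/choice.png

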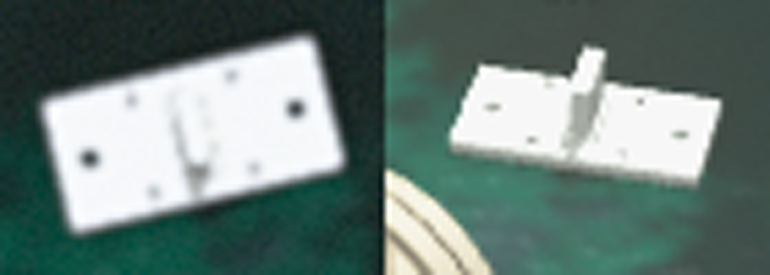

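The crop shows a plate with an upright rib and two end holes, at top pixels (246,214) and (284,205), so the choice holds. I'll move over it.

```bash
python3 -m creep '[[-0.04,-0.027,0,-4],[-0.08,-0.054,0,-8],[-0.12,-0.081,0,-12],[-0.16,-0.108,0,-16],[-0.20,-0.135,0,-20],[-0.24,-0.163,0,-24],[-0.28,-0.19,0,-28],[-0.32,-0.217,0,-32],[-0.36,-0.244,0,-32.7],[-0.40,-0.271,0,-32.7]]' 0
```

```text
time_s: 2.1
tcp_pos: [499.5, 233.3, 205.8]
eef_rot: [[-0.968, -0.25, 0.001], [-0.25, 0.968, 0.0], [-0.001, 0.0, -1.0]]
force: [-0.1, 0.7, 0.7]
finger_gap: 1.001
grasp_force: 0.0
```

```bash
python3 -m creep '[[-0.014,-0.03,0,0],[-0.027,-0.06,0,0],[-0.037,-0.086,0,0],[-0.037,-0.086,0,0],[-0.037,-0.086,0,0]]'
cat >> h.py <<'E'
def whites(c,z,lo=185,mn=1500):
    im,d=get_image(c);k=cal(c);m=(im.min(2)>lo).astype(np.uint8)
    n,l,st,ce=cv2.connectedComponentsWithStats(m)
    for i in range(1,n):
        if st[i,4]>mn:
            ys,xs=np.nonzero(l==i);p=toplane(np.c_[xs,ys],k,z)[:,:2].astype(np.float32)
            print(np.round(ce[i]),st[i],[np.round(v,1) for v in cv2.minAreaRect(p)])
    return im,d
E
python3 - <<'E'
from h import *
im,d=whites("wrist",10);cv2.imwrite("pics/w1.png",im[:,:,::-1]);k=cal("wrist")
print(-k[1].T@k[2]);np.save("pics/w1.npy",d)
for q in("rib_grip","backplate"):
    for r in landmark_of("wrist",q):print(q,np.round(r['point'],1),r['confidence'])
s=sense();print(s['tcp_pos'],s['eef_rot'])
E
```

```text
time_s: 2.6
tcp_pos: [555.7, 160.9, 205.4]
eef_rot: [[-0.969, -0.249, -0.0], [-0.249, 0.969, 0.0], [0.0, 0.001, -1.0]]
force: [-0.5, 0.4, -0.4]
finger_gap: 0.997
grasp_force: 0.0
[459.  60.] [ 379    0  133  142 9991] [array([364.6, 348.4]), array([185.8, 112.3]), np.float64(50.9)]
[254. 167.] [ 187  137  135   61 7251] [array([556.9, 159.1]), array([ 74.5, 159.5]), np.float64(14.5)]
[474.41669222 140.52787884 384.20495471]
rib_grip [364.5 335.6  52.1] 0.78
rib_grip [559.6 159.4  36.3] 0.6
backplate [362.6 331.5  -0.9] 0.82
backplate [559.9 161.6   2.9] 0.61
[554.83827508 162.77987903 205.5163862 ] [[-9.67572616e-01 -2.52592488e-01 -5.17705231e-04]
 [-2.52592873e-01  9.67572227e-01  9.09364079e-04]
 [ 2.71218668e-04  1.01064443e-03 -9.99999453e-01]]
```

View pics/w1.png

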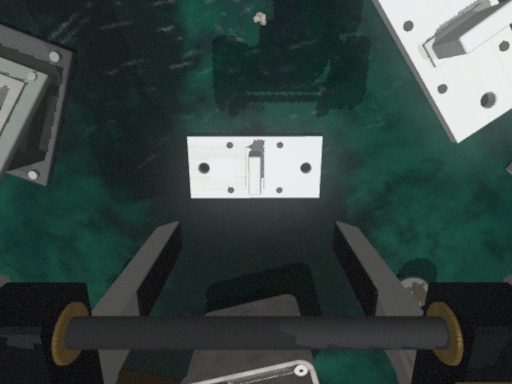

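The wrist view shows the plate level in the frame. Its holes are at about (204,168) and (306,168) and the rib at about (254,172). The centre is (557,159) and the yaw 14.5°. I'll descend, gripping 6 mm toward the far end of the rib.

```bash
python3 -m creep '[[-0.007,-0.002,0.03,0],[-0.007,-0.002,0.06,0],[-0.007,-0.002,0.09,0],[-0.007,-0.002,0.12,0],[-0.007,-0.002,0.145,0],[-0.007,-0.002,0.165,0],[-0.007,-0.002,0.18,0],[-0.007,-0.002,0.185,0],[-0.007,-0.002,0.185,0]]' 0.5 20
python3 -m creep '[[0,0,0,0],[0,0,0,0],[0,0,0,0],[0,0,0,0],[0,0,0,0],[0,0,0,0]]' 1 20
```

```text
time_s: 3.65
tcp_pos: [562.6, 161.4, 20.2]
eef_rot: [[-0.968, -0.251, -0.001], [-0.251, 0.968, 0.0], [0.001, 0.0, -1.0]]
force: [-0.1, 0.3, 1.0]
finger_gap: 0.5
grasp_force: 0.0
time_s: 4.25
tcp_pos: [563.3, 160.7, 20.9]
eef_rot: [[-0.968, -0.25, 0.001], [-0.25, 0.968, -0.0], [-0.001, -0.0, -1.0]]
force: [-0.1, -1.3, 3.8]
finger_gap: 0.144
grasp_force: 20.0
```

```bash
python3 -m creep '[[0,0,-0.03,0],[0,0,-0.07,0],[0,0,-0.11,0],[0.01,-0.02,-0.15,2],[0.03,-0.05,-0.18,6],[0.05,-0.09,-0.18,10],[0.07,-0.13,-0.18,14],[0.09,-0.165,-0.18,18],[0.105,-0.195,-0.18,22],[0.105,-0.195,-0.18,22]]'
cat > d.py <<'E'
from h import *
a={}
for c in("scene","top","wrist"):
    im,d=get_image(c);cv2.imwrite(f"pics/{c}2.png",im[:,:,::-1]);np.save(f"pics/{c}2.npy",d)
    for q in("pin_left","pin_right","clamp_pivot","clamp_grip","deck"):
        for r in landmark_of(c,q)[:2]:print(c,q,np.round(r['point'],1),round(r['confidence'],2))
    K,R,t=cal(c);v,u=np.nonzero(d>0);z=d[v,u]
    P=((np.c_[u*z,v*z,z]@np.linalg.inv(K).T)-t)@R
    # points near deck plane
    th=np.radians(25)
    m=(abs(P[:,0]-535)<70)&(abs(P[:,1]+170)<80)&(P[:,2]>25)&(P[:,2]<110);Q=P[m]
    if len(Q)<200:continue
    n=np.array([-np.sin(th),0.05,np.cos(th)]);n/=np.linalg.norm(n);off=np.median(Q@n)
    for i in range(15):
        q=Q[abs(Q@n-off)<(8 if i<8 else 4)];cc=q.mean(0);n=np.linalg.svd(q-cc,full_matrices=False)[2][2];n*=np.sign(n[2]);off=cc@n
    print(c,'plane',len(q),n.round(3),'tilt',np.degrees(np.arccos(n[2])).round(2),'yaw',np.degrees(np.arctan2(-n[1],-n[0])).round(2),'z at 543,-170',((off-n[0]*543+n[1]*170)/n[2]).round(1))
print(sense()['tcp_pos'])
E
python3 d.py
```

```text
time_s: 5.25
tcp_pos: [507.8, -60.3, 200.1]
eef_rot: [[-0.99, 0.14, -0.003], [0.14, 0.99, -0.003], [0.002, -0.004, -1.0]]
force: [0.2, -0.5, -3.5]
finger_gap: 0.148
grasp_force: 20.0
scene pin_left [ 544.6 -109.9   88. ] 0.82
scene pin_right [ 527.7 -232.    84.9] 0.86
scene pin_right [ 615.6 -147.5  149.3] 0.65
scene clamp_pivot [ 591.5 -143.7   95. ] 0.45
scene clamp_grip [ 617.1 -147.3  148.1] 0.65
scene clamp_grip [370.6  25.1   2.9] 0.34
scene deck [ 541.7 -168.5   62.5] 0.86
scene plane 1129 [-0.417  0.042  0.908] tilt 24.79 yaw -5.78 z at 543,-170 60.7
top pin_right [ 529.7 -228.7   83.7] 0.61
wrist pin_right [ 525.4 -230.1   83.5] 0.83
wrist clamp_pivot [ 593.3 -142.7   93.2] 0.94
wrist deck [ 543.8 -170.9   60.7] 0.76
wrist plane 5400 [-0.373  0.041  0.927] tilt 22.06 yaw -6.29 z at 543,-170 60.6
[510.11302289 -54.22678709 200.44628761]
```

View pics/wrist2.png

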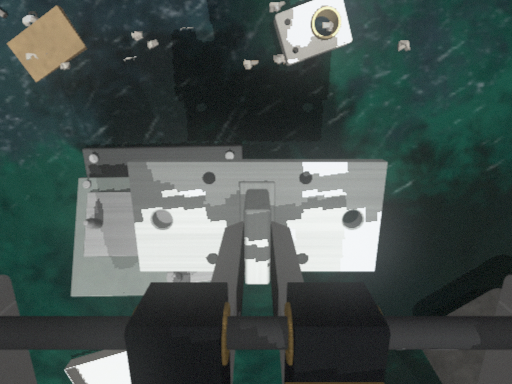

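The wrist view shows the plate held, with holes at about (162,218) and (352,218), above and to the right of the fixture. The right pin is at about (95,218). Next I'll work out the plate's pose relative to the TCP, and get a finer deck pose from the right pin and the deck edges.

```bash
python3 - <<'E'
from h import *
k=cal("wrist");s=sense();print(s['time_s'],s['tcp_pos'],np.degrees(np.arctan2(-s['eef_rot'][0][1],s['eef_rot'][1][1])))
h=toplane([(162.5,218),(352.5,218)],k,190);print(h);T=np.array(s['eef_rot']);print(T.T@(h.mean(0)-s['tcp_pos']), np.degrees(np.arctan2(-(h[1]-h[0])[0],(h[1]-h[0])[1])), np.linalg.norm(h[1]-h[0]))
d=np.load('pics/wrist2.npy');K,R,t=k
for u,v in((150,180),(150,255),(362,180),(362,255),(150,200),(362,260)):
    z=np.median(d[v-3:v+4,u-3:u+4]);print(u,v,np.round(R.T@(np.linalg.inv(K)@[u*z,v*z,z]-t),1))
im=cv2.imread('pics/top0.png')[170:250,335:415];im2=cv2.imread('pics/scene2.png')[185:285,285:385]
cv2.imwrite('pics/deck.png',cv2.hconcat([cv2.resize(im,(400,400),interpolation=2),cv2.resize(im2,(400,400),interpolation=2)]))
E
```

```text
6.15 [510.11302289 -54.22678709 200.44628761] -7.51300079630606
[[ 494.52433499 -113.99434808  190.        ]
 [ 510.65947752    7.33665471  190.        ]]
[ 7.57344171 -0.09342746 10.44665829] -7.575004811165292 122.39916283373215
150 180 [ 468.9 -116.7  188.8]
150 255 [ 520.  -128.5  188.8]
362 180 [486.4  14.7 188.8]
362 255 [538.7  12.7 189. ]
150 200 [ 481.8 -119.6  188.9]
362 260 [542.3  12.5 189.2]
```

View pics/deck.png

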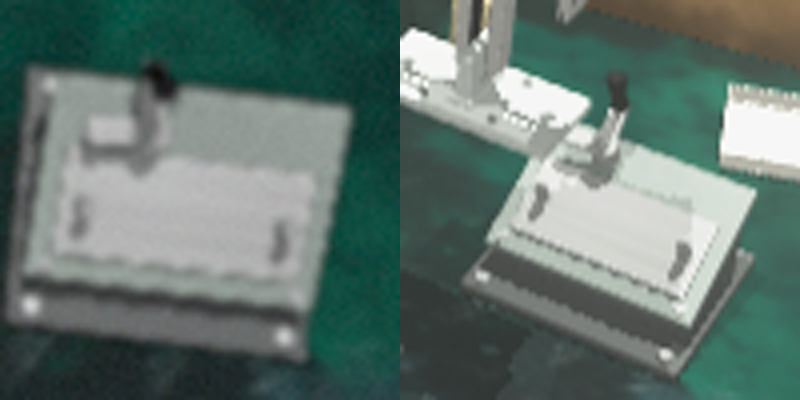

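```bash
python3 -m creep '[[0.002,-0.03,0,0],[0.004,-0.065,0,0],[0.006,-0.095,0.01,0],[0.006,-0.111,0.03,0],[0.006,-0.111,0.06,0],[0.006,-0.111,0.09,0],[0.006,-0.111,0.11,0],[0.006,-0.111,0.12,0],[0.006,-0.111,0.12,0]]'
python3 -m creep '[[0,0,0.002,0],[0,0,0.004,0],[0,0,0.006,0],[0,0,0.008,0],[0,0,0.01,0],[0,0,0.012,0],[0,0,0.014,0],[0,0,0.014,0]]'
```

```text
time_s: 7.05
tcp_pos: [489.0, -163.3, 79.5]
eef_rot: [[-0.991, 0.131, -0.002], [0.131, 0.991, 0.001], [0.002, 0.0, -1.0]]
force: [0.0, -1.1, -2.6]
finger_gap: 0.149
grasp_force: 20.0
time_s: 7.85
tcp_pos: [487.1, -163.5, 66.6]
eef_rot: [[-0.991, 0.131, -0.004], [0.131, 0.991, 0.001], [0.004, 0.0, -1.0]]
force: [-5.3, -0.8, 5.1]
finger_gap: 0.147
grasp_force: 20.0
```

```bash
python3 -m creep '[[0,0,0.001,0],[0,0,0.002,0],[0,0,0.003,0],[0,0,0.004,0],[0,0,0.004,0]]'
cat > tilt.py <<'E'
from h import *
im,d=get_image("wrist");cv2.imwrite("pics/wt.png",im[:,:,::-1]);np.save("pics/wt.npy",d);K,R,t=cal("wrist");s=sense();T=np.array(s['eef_rot']);p=np.array(s['tcp_pos'])
v,u=np.nonzero(d>0);z=d[v,u];P=((np.c_[u*z,v*z,z]@np.linalg.inv(K).T)-t)@R
Q=(P-p)@T
m=(abs(Q[:,0]-5)<38)&(abs(Q[:,1])>22)&(abs(Q[:,1])<75)&(abs(Q[:,2]-10)<30);q=Q[m]
for i in range(8):
    A=np.c_[q[:,:2],np.ones(len(q))];w=np.linalg.lstsq(A,q[:,2],rcond=None)[0];r=abs(A@w-q[:,2]);q=q[r<max(3,2*np.median(r))]
print(len(q),'tilt about y',np.degrees(np.arctan(w[0])),'about x',np.degrees(np.arctan(w[1])),'z0',w[2],'x range',np.percentile(q[:,0],[1,99]),s['force'],p)
E
python3 tilt.py
```

```text
time_s: 8.35
tcp_pos: [486.0, -163.3, 62.6]
eef_rot: [[-0.991, 0.131, -0.006], [0.131, 0.991, 0.001], [0.007, 0.0, -1.0]]
force: [-6.3, -0.6, 7.5]
finger_gap: 0.148
grasp_force: 20.0
17570 tilt about y 13.905550877887947 about x -0.4038880365348221 z0 10.213205264160962 x range [-32.17776023  39.57314041] [-6.9754092  -0.7633298   7.35206825] [ 485.99098612 -163.29713909   62.59645724]
```

```bash
python3 -m creep '[[0,0,0.001,0],[0,0,0.002,0],[0,0,0.003,0],[0,0,0.004,0],[0,0,0.005,0],[0,0,0.005,0]]'; python3 tilt.py
```

```text
time_s: 9.0
tcp_pos: [485.5, -163.2, 57.5]
eef_rot: [[-0.991, 0.131, -0.007], [0.131, 0.991, 0.001], [0.007, 0.0, -1.0]]
force: [-7.4, -0.2, 7.5]
finger_gap: 0.147
grasp_force: 20.0
17496 tilt about y 20.884486941260167 about x -0.4397518969541983 z0 9.55945442969427 x range [-30.52097381  37.46593822] [-9.04602249 -0.06883479  5.62490153] [ 485.48114036 -163.22565278   57.44300054]
```

```bash
python3 -m creep '[[0,0,0.001,0],[0,0,0.002,0],[0,0,0.003,0],[0,0,0.0035,0],[0,0,0.0035,0]]'; python3 tilt.py
```

```text
time_s: 9.55
tcp_pos: [485.4, -163.3, 54.0]
eef_rot: [[-0.991, 0.131, -0.007], [0.131, 0.991, 0.001], [0.008, 0.0, -1.0]]
force: [-7.9, -0.4, 7.0]
finger_gap: 0.149
grasp_force: 20.0
17280 tilt about y 25.44269008457027 about x -0.5302709279112345 z0 9.178680933685165 x range [-29.14749031  35.58743948] [-7.2571762 -0.5454338  7.0823194] [ 485.39140917 -163.22584935   54.03126048]
```

```bash
python3 -m creep '[[0,0,-0.01,0],[0,0,-0.03,0],[0,0,-0.05,0],[0,0,-0.07,0],[0,0,-0.08,0],[0,0,-0.08,0],[0,0,-0.08,0]]'; python3 tilt.py; python3 - <<'E'
from h import *
for c in("wrist","top","scene"):
    get_image(c)
    for q in("pin_left","pin_right","deck","rib_grip"):
        for r in landmark_of(c,q)[:2]:print(c,q,np.round(r['point'],1),round(r['confidence'],2))
E
```

```text
time_s: 10.3
tcp_pos: [489.6, -163.3, 133.7]
eef_rot: [[-0.991, 0.131, -0.0], [0.131, 0.991, 0.0], [0.0, 0.0, -1.0]]
force: [0.3, -0.4, -3.6]
finger_gap: 0.15
grasp_force: 20.0
17329 tilt about y 25.23299632578878 about x -0.06957321910687975 z0 9.207479203486674 x range [-29.16191094  35.84478195] [ 0.62745276 -0.19670692 -3.67208854] [ 489.193154   -163.27382956  133.2748937 ]
wrist rib_grip [ 474.7 -162.7  148.2] 0.62
top pin_left [ 543.7 -112.3   83.3] 0.77
top pin_right [ 528.  -230.5   82.8] 0.92
top deck [ 546.6 -169.7   62.5] 0.8
top rib_grip [361.3 340.   53.3] 0.72
scene pin_left [ 544.6 -110.6   85.9] 0.96
scene pin_right [ 527.6 -230.5   84.6] 0.59
scene deck [ 543.3 -168.    59.5] 0.72
scene rib_grip [362.5 332.   51.7] 0.96
scene rib_grip [478.3 581.7  53.4] 0.95
```

View pics/wt.png

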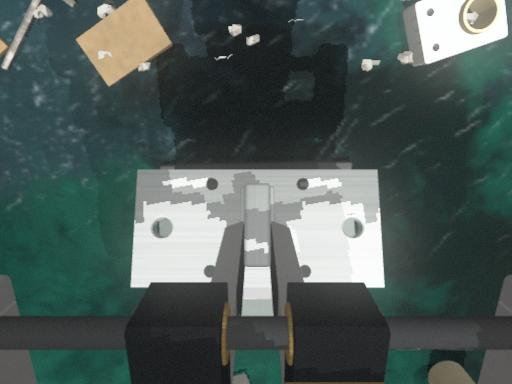

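```bash
python3 - <<'E'
from h import *
K,R,t=cal("wrist");s=sense();T=np.array(s['eef_rot']);p=np.array(s['tcp_pos']);k=np.tan(np.radians(25.2))
im=cv2.imread('pics/wt.png');g=im[:,:,1]
cs=[]
for u0,v0 in((162,228),(353,228)):
    w=g[v0-18:v0+19,u0-18:u0+19].astype(np.uint8);m=(w<135).astype(np.uint8);n,l,st,ce=cv2.connectedComponentsWithStats(m);i=l[18,18] or 1+np.argmax(st[1:,4]);print(st[i],ce[i]+[u0-18,v0-18]);
for dz in(0,1):
  H=[]
  for u,v in((162.5,228),(353,228)):
    o=T.T@(-R.T@t-p);r=T.T@(R.T@np.linalg.inv(K)@[u,v,1.]);lam=(9.2-dz+k*o[0]-o[2])/(r[2]-k*r[0]);H.append(o+lam*r)
  H=np.array(H);c=np.cos(np.arctan(k));nrm=np.array([-k,0,1])*c # down normal
  O=H.mean(0)+10*nrm;print('holes tool',H.round(1).tolist(),'origin tool',O.round(1))
  yaw=np.radians(-7.5);a=np.radians(25);xh=np.array([np.cos(yaw),np.sin(yaw),0]);zz=-xh*np.sin(a)+[0,0,np.cos(a)]
  M=np.array([535.2,-170.9,84.6]);W=p+T@O;print('plate world',W.round(1),'P dist from plane h',(28.2-dz)*c+10)
  for up in(8,-10,-25):print(up,'shift tool mm',(T.T@(M+up*zz-W)).round(1))
E
```

```text
[ 9 11 10 17 83] [156.79518072 229.30120482]
[20 11  7 15 75] [357.49333333 228.05333333]
holes tool [[1.0, -61.6, 9.7], [0.9, 61.8, 9.6]] origin tool [-3.3  0.1 18.7]
plate world [ 493.  -163.9  115.3] P dist from plane h 35.516122879541754
8 shift tool mm [-39.4  -1.5  23.4]
-10 shift tool mm [-47.   -1.5  39.7]
-25 shift tool mm [-53.4  -1.5  53.3]
holes tool [[1.4, -61.4, 8.8], [1.2, 61.5, 8.8]] origin tool [-2.9  0.1 17.9]
plate world [ 492.6 -163.8  116.1] P dist from plane h 34.611295827075736
8 shift tool mm [-39.8  -1.5  24.3]
-10 shift tool mm [-47.4  -1.5  40.6]
-25 shift tool mm [-53.7  -1.5  54.2]
```

```bash
python3 -m creep '[[-0.01,0,0,0],[-0.025,-0.0015,0,0],[-0.035,-0.0015,0.005,0],[-0.0395,-0.0015,0.012,0],[-0.0395,-0.0015,0.018,0],[-0.0395,-0.0015,0.0235,0],[-0.0395,-0.0015,0.0235,0],[-0.0395,-0.0015,0.0235,0]]'; python3 tilt.py; python3 - <<'E'
import cv2
im=cv2.imread('pics/wt.png');cv2.imwrite('pics/holes.png',cv2.hconcat([cv2.resize(im[203:253,132:192],(396,330),interpolation=2),cv2.resize(im[203:253,323:383],(396,330),interpolation=2)]))
E
```

```text
time_s: 11.9
tcp_pos: [528.0, -170.1, 110.2]
eef_rot: [[-0.991, 0.131, -0.001], [0.131, 0.991, 0.0], [0.001, 0.0, -1.0]]
force: [0.9, 0.4, -2.3]
finger_gap: 0.15
grasp_force: 20.0
17335 tilt about y 25.239073141067674 about x -0.0746288415960164 z0 9.209683487376015 x range [-29.1902906   35.83543453] [ 0.03584214 -0.59016187 -2.93299424] [ 528.37447808 -170.16249243  110.51632134]
```

View pics/holes.png

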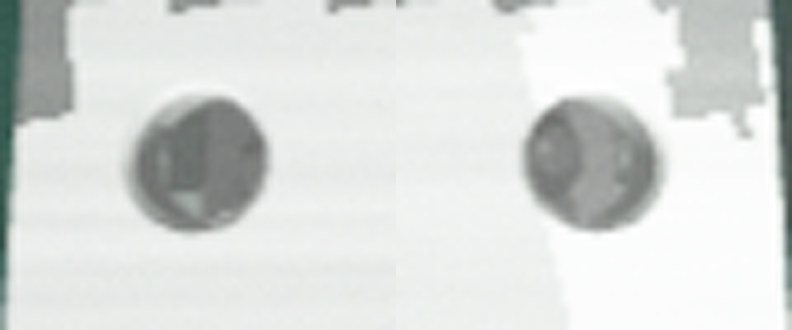

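The crop shows the pin tips through both holes, at about (245,150) and (545,155) in the zoom. Allowing for parallax, that is within about 1 mm of aligned. I'll lower along the deck normal.

```bash
python3 -m creep '[[-0.001,0,0.002,0],[-0.002,0,0.004,0],[-0.003,0,0.006,0],[-0.004,0,0.008,0],[-0.005,0,0.010,0],[-0.006,0,0.012,0],[-0.007,0,0.0145,0],[-0.007,0,0.0145,0]]'; python3 tilt.py
```

```text
time_s: 12.75
tcp_pos: [535.2, -170.7, 95.4]
eef_rot: [[-0.991, 0.13, -0.001], [0.13, 0.991, 0.001], [0.001, 0.0, -1.0]]
force: [-0.0, 0.5, -3.1]
finger_gap: 0.145
grasp_force: 20.0
17451 tilt about y 25.207664335835986 about x -0.07695883904994483 z0 9.224856076655318 x range [-29.18892372  35.89182705] [-0.96978557  1.33204319 -3.31909838] [ 535.2063406  -170.69489093   95.5762073 ]
```

```bash
python3 -m creep '[[-0.001,0,0.002,0],[-0.002,0,0.004,0],[-0.003,0,0.006,0],[-0.0038,0,0.008,0],[-0.0042,0,0.009,0],[-0.0042,0,0.009,0]]'; python3 tilt.py
```

```text
time_s: 13.4
tcp_pos: [539.3, -171.0, 86.5]
eef_rot: [[-0.991, 0.13, -0.001], [0.13, 0.991, 0.001], [0.001, 0.001, -1.0]]
force: [-1.5, 3.4, -3.4]
finger_gap: 0.144
grasp_force: 20.0
17454 tilt about y 25.18586782376054 about x -0.21764442581228813 z0 9.205154254087352 x range [-29.19912659  35.72169227] [-2.14813128  4.4544672  -5.30743187] [ 539.29105844 -170.95881445   86.57253491]
```

```bash
python3 -m creep '[[-0.0005,0.0004,0.001,0],[-0.0014,0.0006,0.003,0],[-0.0022,0.0006,0.0048,0],[-0.003,0.0006,0.0064,0],[-0.0035,0.0006,0.0075,0],[-0.0035,0.0006,0.0075,0]]'; python3 tilt.py
```

```text
time_s: 14.05
tcp_pos: [542.3, -171.3, 80.8]
eef_rot: [[-0.991, 0.131, -0.002], [0.131, 0.991, 0.0], [0.002, 0.0, -1.0]]
force: [-8.7, 4.0, 11.8]
finger_gap: 0.147
grasp_force: 20.1
17355 tilt about y 25.050272560990308 about x -0.5274400104300907 z0 9.122825719567674 x range [-29.15833246  35.89814622] [-7.84733479  4.38176569 11.71635405] [ 542.28670588 -171.31911163   80.82541416]
```

```bash
python3 -m creep '[[0,0,0,0],[0,0,0,0],[0,0,0,0],[0,0,0,0]]' 0.55; python3 -m creep '[[0,0,-0.01,0],[0,0,-0.03,0],[0.005,0,-0.06,0],[0.02,0,-0.09,0],[0.03,0,-0.11,0],[0.03,0,-0.11,0],[0.03,0,-0.11,0]]'; cat > fit.py <<'E'
from h import *
im,d=get_image("wrist");cv2.imwrite("pics/wf.png",im[:,:,::-1]);K,R,t=cal("wrist");s=sense();p=np.array(s['tcp_pos'])
v,u=np.nonzero(d>0);z=d[v,u];P=((np.c_[u*z,v*z,z]@np.linalg.inv(K).T)-t)@R
yw=np.radians(-7.5);a=np.radians(25);xh=np.array([np.cos(yw),np.sin(yw),0]);Z=-xh*np.sin(a)+[0,0,np.cos(a)];X=xh*np.cos(a)+[0,0,np.sin(a)];Y=np.cross(Z,X)
D=(P-[545.7,-172,62])@np.c_[X,Y,Z]
def fit(m,n):
    q=D[m]
    if len(q)<50:print(n,len(q));return
    for i in range(8):
        A=np.c_[q[:,:2],np.ones(len(q))];w=np.linalg.lstsq(A,q[:,2],rcond=None)[0];r=abs(A@w-q[:,2]);q=q[r<max(1.5,2*np.median(r))]
    print(n,len(q),'slopes deg',np.degrees(np.arctan(w[:2])).round(2),'z0',w[2].round(2))
fit((abs(D[:,0])<33)&(abs(D[:,1])>12)&(abs(D[:,1])<75)&(abs(D[:,2]-10)<12),'plate')
fit((abs(D[:,1])<85)&(((D[:,0]>-62)&(D[:,0]<-42))|((D[:,0]>42)&(D[:,0]<60)&(D[:,1]<0)))&(abs(D[:,2])<10),'deck')
print(p,s['time_s'])
for q in("clamp_grip","clamp_pivot","pin_left","pin_right","rib_grip"):
    for r in landmark_of("wrist",q)[:2]:print(q,np.round(r['point'],1),round(r['confidence'],2),((np.array(r['point'])-[545.7,-172,62])@np.c_[X,Y,Z]).round(1))
E
python3 fit.py
```

```text
time_s: 14.5
tcp_pos: [544.2, -172.1, 79.6]
eef_rot: [[-0.991, 0.131, 0.002], [0.131, 0.991, -0.001], [-0.002, -0.001, -1.0]]
force: [0.3, 0.4, 0.3]
finger_gap: 0.437
grasp_force: 0.0
time_s: 15.2
tcp_pos: [514.1, -167.7, 190.0]
eef_rot: [[-0.991, 0.131, 0.002], [0.131, 0.991, -0.0], [-0.002, -0.0, -1.0]]
force: [0.0, -0.1, 0.4]
finger_gap: 0.451
grasp_force: 0.0
plate 6539 slopes deg [-0.08  0.48] z0 9.74
deck 2354 slopes deg [-0.1   0.48] z0 -4.28
[ 513.79218619 -167.48190478  189.23416917] 15.25
clamp_grip [ 610.8 -143.8  146.9] 0.91 [91.  36.5 51.2]
clamp_pivot [ 591.1 -145.8   94.2] 0.95 [51.3 31.9 11.6]
pin_left [ 542.1 -108.9   82.1] 0.65 [-2.2 62.1 23.2]
pin_right [ 524.4 -231.4   87.5] 0.72 [ -1.3 -61.7  28.8]
rib_grip [ 528.1 -167.9   96.5] 0.84 [-1.7  1.8 38.9]
```

View pics/wf.png

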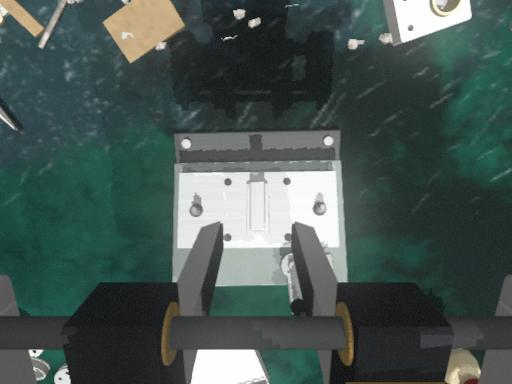

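The picture shows the plate seated over both pins, at (196,208) and (320,208). The depth fit shows it parallel to the deck, with its top 9.7 mm above the seat. Next is the clamp peg, at about (613,-145,145).

```bash
python3 -m creep '[[-0.02,0.007,0,0],[-0.05,0.018,0,0],[-0.08,0.029,0,0],[-0.095,0.035,0,0],[-0.095,0.035,0.02,0],[-0.095,0.035,0.04,0],[-0.095,0.035,0.055,0],[-0.095,0.035,0.063,0],[-0.095,0.035,0.063,0]]'; python3 -m creep '[[0,0,0,0],[0,0,0,0],[0,0,0,0],[0,0,0,0],[0,0,0,0]]' 1 15; python3 - <<'E'
from h import *
for c in("top","scene"):
    im,_=get_image(c);cv2.imwrite(f"pics/g_{c}.png",im[:,:,::-1])
a=cv2.imread('pics/g_top.png')[160:250,330:420];b=cv2.imread('pics/g_scene.png')[170:270,290:390]
cv2.imwrite('pics/peg.png',cv2.hconcat([cv2.resize(a,(400,400),interpolation=2),cv2.resize(b,(400,400),interpolation=2)]))
s=sense();print(s['tcp_pos'],s['force'])
E
```

```text
time_s: 16.4
tcp_pos: [611.4, -145.0, 124.9]
eef_rot: [[-0.991, 0.131, -0.003], [0.131, 0.991, 0.001], [0.003, 0.0, -1.0]]
force: [-0.1, -0.2, -0.4]
finger_gap: 0.451
grasp_force: 0.0
time_s: 16.9
tcp_pos: [613.4, -144.6, 127.3]
eef_rot: [[-0.991, 0.13, 0.002], [0.13, 0.991, 0.001], [-0.002, 0.001, -1.0]]
force: [1.1, 1.7, 3.5]
finger_gap: 0.159
grasp_force: 15.0
[ 613.37171549 -144.6404311   127.32341097] [1.5119569  2.43340444 3.88201904]
```

View pics/peg.png

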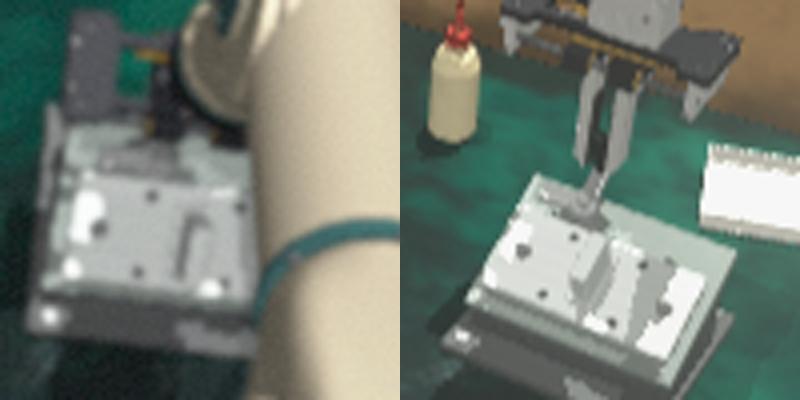

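```bash
python3 -m creep '[[0.0004,0.003,0.0002,0],[0.001,0.0058,0.0005,0],[0.002,0.009,0.001,0],[0.0031,0.0121,0.0014,0],[0.0045,0.015,0.0021,0],[0.0061,0.0178,0.0028,0],[0.008,0.0205,0.0037,0],[0.0099,0.0229,0.0046,0],[0.0121,0.0251,0.0057,0],[0.0145,0.0271,0.0068,0]]'
```

```text
time_s: 18.0
tcp_pos: [602.9, -119.4, 121.1]
eef_rot: [[-0.991, 0.132, 0.004], [0.132, 0.991, -0.004], [-0.004, -0.003, -1.0]]
force: [2.2, -3.4, 8.4]
finger_gap: 0.16
grasp_force: 15.0
```

```bash
python3 -m creep '[[0.0026,0.0018,0.0012,0],[0.0052,0.0033,0.0024,0],[0.008,0.0046,0.0037,0],[0.0109,0.0056,0.005,0],[0.0149,0.0065,0.0069,0],[0.0175,0.0068,0.0081,0],[0.0197,0.0069,0.0092,0],[0.0215,0.0068,0.01,0],[0.0215,0.0068,0.01,0]]'; python3 -m creep '[[0.002,0,0.001,0],[0.004,0,0.002,0],[0.004,0,0.002,0]]'
```

```text
time_s: 18.9
tcp_pos: [583.0, -105.6, 111.1]
eef_rot: [[-0.992, 0.129, 0.004], [0.129, 0.992, 0.001], [-0.004, 0.002, -1.0]]
force: [2.3, 3.1, 7.5]
finger_gap: 0.16
grasp_force: 15.0
time_s: 19.2
tcp_pos: [578.8, -104.3, 109.0]
eef_rot: [[-0.992, 0.129, 0.004], [0.129, 0.992, 0.002], [-0.003, 0.002, -1.0]]
force: [1.1, 5.0, 8.0]
finger_gap: 0.161
grasp_force: 15.0
```

```bash
python3 -m creep '[[0.0015,0,0.0007,0],[0.003,0,0.0014,0],[0.0045,-0.0005,0.002,0],[0.0045,-0.0005,0.002,0]]';python3 - <<'E'
from h import *
for c in("top","scene"):
    im,_=get_image(c);cv2.imwrite(f"pics/g_{c}.png",im[:,:,::-1])
a=cv2.imread('pics/g_top.png')[160:250,330:420];b=cv2.imread('pics/g_scene.png')[170:270,290:390]
cv2.imwrite('pics/peg2.png',cv2.hconcat([cv2.resize(a,(400,400),interpolation=2),cv2.resize(b,(400,400),interpolation=2)]))
E
```

```text
time_s: 19.6
tcp_pos: [574.2, -103.5, 106.9]
eef_rot: [[-0.992, 0.128, 0.003], [0.128, 0.992, 0.003], [-0.003, 0.003, -1.0]]
force: [0.8, 6.2, 7.7]
finger_gap: 0.159
grasp_force: 15.0
```

View pics/peg2.png

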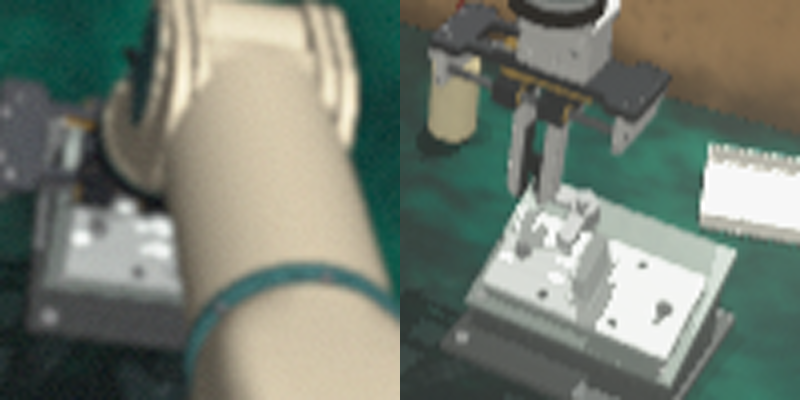

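```bash
python3 -m creep '[[0,0,0,0],[0,0,0,0],[0,0,0,0],[0,0,0,0]]' 0.6; python3 -m creep '[[0,0,-0.02,0],[0,0,-0.05,0],[0.02,0.0,-0.08,0],[0.05,-0.01,-0.1,0],[0.08,-0.025,-0.1,0],[0.1,-0.035,-0.1,0],[0.1,-0.035,-0.1,0]]'; python3 fit.py; python3 - <<'E'
from h import *
for c in("top","scene"):
    im,_=get_image(c);cv2.imwrite(f"pics/g_{c}.png",im[:,:,::-1])
    for q in("clamp_grip","clamp_pivot"):
        for r in landmark_of(c,q)[:1]:print(c,q,np.round(r['point'],1),round(r['confidence'],2))
a=cv2.imread('pics/wf.png')[130:310,160:360];b=cv2.imread('pics/g_scene.png')[190:270,290:380]
cv2.imwrite('pics/home.png',cv2.hconcat([cv2.resize(a,(400,360),interpolation=2),cv2.resize(b,(400,360),interpolation=2)]))
E
```

```text
time_s: 20.1
tcp_pos: [571.9, -107.1, 105.2]
eef_rot: [[-0.991, 0.132, -0.001], [0.132, 0.991, -0.001], [0.001, -0.001, -1.0]]
force: [-0.3, -0.7, -0.7]
finger_gap: 0.396
grasp_force: 0.0
time_s: 20.8
tcp_pos: [465.4, -129.6, 205.8]
eef_rot: [[-0.991, 0.134, -0.003], [0.134, 0.991, -0.001], [0.002, -0.001, -1.0]]
force: [1.1, 0.4, 0.0]
finger_gap: 0.401
grasp_force: 0.0
plate 4099 slopes deg [0.5  0.58] z0 9.5
deck 1268 slopes deg [0.15 0.6 ] z0 -4.67
[ 467.87372777 -128.79433909  205.90860626] 20.85
clamp_pivot [ 593.3 -142.6   97.2] 0.96 [54.2 35.4 13.6]
pin_left [ 540.  -106.8   81.7] 0.85 [-4.5 63.9 23.8]
pin_right [ 527.2 -233.7   82.6] 0.89 [ -0.6 -63.6  23. ]
pin_right [370.6  24.3  -0.6] 0.41 [-207.   171.8   27.5]
rib_grip [ 526.9 -169.8   94.3] 0.63 [-3.5 -0.3 37.3]
top clamp_grip [ 581.6 -108.5  125.4] 0.49
top clamp_pivot [ 596.1 -147.1   94. ] 0.73
scene clamp_grip [ 588.2 -108.4  131.1] 0.48
scene clamp_pivot [ 592.4 -141.2   96.2] 0.5
```

View pics/home.png

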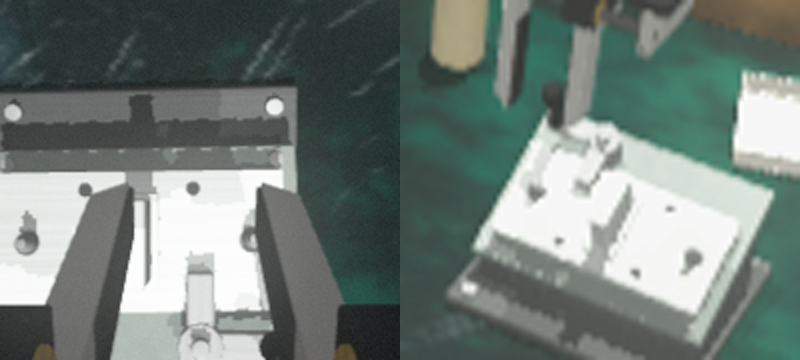

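```bash
python3 -m creep '[[-0.03,0.008,0,0],[-0.07,0.018,0,0],[-0.11,0.028,0,0],[-0.14,0.036,0,0],[-0.148,0.038,0.02,0],[-0.148,0.038,0.045,0],[-0.148,0.038,0.065,0],[-0.148,0.038,0.08,0],[-0.148,0.038,0.085,0],[-0.148,0.038,0.085,0]]' 1 10; python3 -m creep '[[0.002,0,0,0],[0.004,0,0,0],[0.006,0,0,0],[0.008,0,0,0],[0.01,0,0,0],[0.012,0,0,0],[0.012,0,0,0]]'
```

```text
time_s: 22.4
tcp_pos: [620.1, -109.5, 120.0]
eef_rot: [[-0.991, 0.131, -0.001], [0.131, 0.991, 0.0], [0.001, 0.0, -1.0]]
force: [0.2, -0.7, -0.0]
finger_gap: 0.004
grasp_force: 0.0
time_s: 23.1
tcp_pos: [608.3, -108.0, 120.7]
eef_rot: [[-0.991, 0.131, -0.0], [0.131, 0.991, 0.0], [0.0, 0.0, -1.0]]
force: [0.4, -0.4, 0.3]
finger_gap: 0.004
grasp_force: 0.0
```

```bash
python3 -m creep '[[0.001,0,0,0],[0.002,0,0,0],[0.003,0,0,0],[0.004,0,0,0],[0.005,0,0,0],[0.005,0,0,0]]'; python3 -m creep '[[0.001,0,0,0],[0.002,0,0,0],[0.003,0,0,0],[0.004,0,0,0],[0.004,0,0,0]]'
```

```text
time_s: 23.7
tcp_pos: [603.5, -107.4, 120.6]
eef_rot: [[-0.991, 0.131, -0.0], [0.131, 0.991, 0.0], [0.0, 0.0, -1.0]]
force: [-0.7, -0.0, -0.3]
finger_gap: 0.004
grasp_force: 0.0
time_s: 24.2
tcp_pos: [600.3, -106.9, 120.9]
eef_rot: [[-0.991, 0.131, 0.001], [0.131, 0.991, -0.0], [-0.001, 0.0, -1.0]]
force: [2.5, -1.0, -0.6]
finger_gap: 0.005
grasp_force: 0.8
```

```bash
python3 -m creep '[[0.001,0,0,0],[0.002,0,0,0],[0.003,0,0,0],[0.004,0,0,0],[0.005,0,0,0],[0.006,0,0,0],[0.006,0,0,0]]'
```

```text
time_s: 24.9
tcp_pos: [598.6, -106.6, 121.9]
eef_rot: [[-0.991, 0.131, 0.01], [0.131, 0.991, -0.001], [-0.01, 0.0, -1.0]]
force: [8.6, -1.4, -2.2]
finger_gap: 0.003
grasp_force: 4.2
```

The push meets 8.6 N, well above the lever's friction, so the clamp is hard on its stop. I'll back off and do a final check.

```bash
python3 -m creep '[[-0.01,0,0,0],[-0.025,0,0,0],[-0.03,0,-0.02,0],[-0.03,0,-0.05,0],[-0.03,0,-0.08,0],[0,0,-0.1,0],[0.05,-0.005,-0.1,0],[0.1,-0.02,-0.1,0],[0.13,-0.03,-0.1,0],[0.13,-0.03,-0.1,0]]'; python3 fit.py; python3 - <<'E'
from h import *
for c in("top","scene"):
    get_image(c)
    for q in("clamp_grip","oil_bottle","screw_jar","fixture_block"):
        for r in landmark_of(c,q)[:1]:print(c,q,np.round(r['point'],1),round(r['confidence'],2))
s=sense();print(s['force'],s['qd'],s['time_s'])
E
```

```text
time_s: 25.9
tcp_pos: [454.3, -119.7, 220.4]
eef_rot: [[-0.991, 0.134, -0.008], [0.134, 0.991, 0.0], [0.008, -0.001, -1.0]]
force: [0.7, -0.3, -0.4]
finger_gap: 0.003
grasp_force: 0.0
plate 3152 slopes deg [0.25 0.5 ] z0 9.06
deck 1110 slopes deg [0.31 0.56] z0 -5.0
[ 458.06916417 -119.26069693  220.79215735] 25.95
clamp_pivot [ 591.8 -143.2   92.9] 0.41 [51.1 34.6 10.3]
pin_right [ 524.9 -230.2   81.6] 0.62 [ -3.5 -60.4  23.3]
rib_grip [ 526.1 -169.5   94.1] 0.89 [-4.3 -0.1 37.4]
top clamp_grip [ 578.8 -106.6  127.9] 0.71
top oil_bottle [769.   38.6   2.5] 0.71
top screw_jar [678.2 415.9  -4.6] 0.83
top fixture_block [370.6  22.5   1.1] 0.58
scene clamp_grip [ 587.6 -108.3  133.4] 0.57
scene oil_bottle [7.724e+02 3.770e+01 4.000e-01] 0.71
scene fixture_block [ 593.8 -140.9   94.5] 0.73
[ 0.38612074  0.30692096 -0.27019055] [ 0.03374084 -0.09507635  0.05497327  0.12047679  0.02385838 -0.01670917
 -0.04925217] 26.7
```

View pics/wf.png

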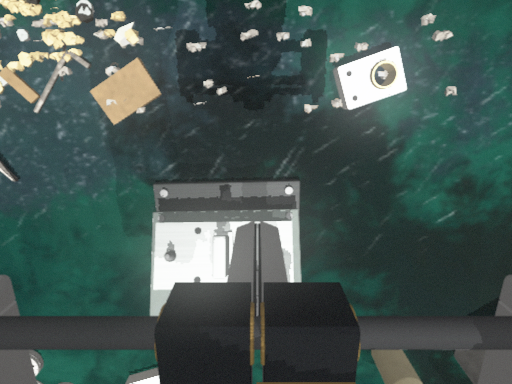

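The final view shows the plate still seated, with the right pin at (170,255). It is parallel to the deck, with its top 14 mm above the deck surface as before. The bystanders haven't moved, so I'm handing in.

```bash
python3 -c "
from cell import *
print(hand_in())"
```

```text
the job is handed in; nothing more can be done
None
```

The backplate is seated flush over both pins, the clamp is pushed against its stop with its nose over the plate's edge and released, the bystanders are where they stood, and the job was handed in at about 27 s.

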